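# Blow off the bobbin case and lift it with the tongs

### The arm

A 6-joint arm with a two-finger parallel gripper is mounted at the origin on the work surface. World frame = base frame: x ahead of the robot, y to its left, z up, the work surface at z = 0. Lengths are in m, angles in rad, forces in N, time in s.
With the tool pointing down it reaches from about 0.35 to 1 m from the base axis. Payload 7.1 kg.
Tool frame: the origin (TCP) lies between the finger pads; the fingertips stand 22 mm ahead of it and the grasp point (between the pads) lies 3 mm ahead of it; z points along the fingers, y is the line along which they close (so a half turn about z gives the same grasp; the last joint's range is limited). The gripper opens to 85 mm and grips with 20 to 120 N. Pads are 22 mm wide; open, the fingers measure 114 mm over their backs; the gripper's body (76 mm by 85 mm) begins 54 mm behind the grasp point. The pads swing forward as they close: fully open they stand 13 mm farther back than shut.
Start: joints at [1.243, 0.423, 1.63, -0, 1.089, -0.019], TCP at [0.19, 0.595, 0.253] pointing down, gripper open.
Joint ranges: [-3, 3], [-0.9, 2.11], [0.09, 2.58], [-1.31, 4.45], [0.11, 2.69], [-2.54, 2.54]. Speed limits (rad/s): [2.39, 2.39, 3.01, 3.14, 3.14, 3.14].

### API

Orientations are given as a rotation vector (axis times angle).
In Python, from rig import manip gives the robot as it stands. The module is installed in compiled form; this text tells all that it offers. Calls block until the motion is done:
- manip.move_to(position, orientation): joint-space move of the TCP to a pose.
- manip.servo_line(position, orientation=None, rate=0.15): straight line of the TCP; orientation=None keeps the orientation; rate is the mean speed in m/s.
- manip.set_joints(angles): joint-space move.
- manip.command_gripper(opening, f_grip=None): finger opening in m; f_grip is the grip in N (None keeps the last); returns when the fingers have stopped.
- manip.hold(seconds).
- manip.solve_ik(position, orientation): joint angles nearest the present ones, or None.
- manip.camera(name): name is "scene" or "side" or "wrist"; returns a dict with "image" (420x560x3 uint8, red, green, blue), "fx", "fy", "cx", "cy" (pixels), "k1" (the pictures are not rectified: a ray, as slopes to the right and down, at radius r is drawn at 1 + k1 r^2 times it, then the intrinsics apply), "cam_to_world" (4x4, takes a point from camera to world coordinates); the wrist camera has in their place "mount" (4x4, takes a point from camera to tool coordinates, whose origin is the TCP and whose axes are the flange's). Camera axes: x right, y down, z forward; pixel columns grow to the right and rows downward; lengths in m; the calibration is good to about 2 mm. A picture is of the moment at which its call begins: read the wrist's pose just before it. There is no depth.
A pose or a line that the arm cannot do raises manip.IKError and nothing moves.
- manip.sign_off(): hands the job in; it is judged then, once.
Readings, each from a call of its own:
- manip.get_time(): time.
- manip.get_joint_positions(): joint angles.
- manip.get_joint_vel(): joint speeds.
- manip.get_tau(): joint torques, N m.
- manip.get_position(): TCP position.
- manip.get_ee_rot(): TCP orientation.
- manip.get_contact_force(): force on the tool from outside, world axes, zero at the start.
- manip.get_torque(): the same for the moment, N m.
- manip.get_width(): finger opening in m.
- manip.get_grip_force(): force on a finger pad.
Only numpy, scipy, OpenCV 4.12 (cv2) and the standard library are available. Lean on these libraries where they do the work, as an engineer would, in place of code of your own. Each camera call takes 0.05 s, during which the arm holds its last target. There are 200 camera calls.

### The job

Blow the lint off the bobbin case on the post: squeeze the red trigger of the clamped air gun fully home for a moment, then let it spring back. Then take the long spring tongs, close their jaws on the bobbin case, lift it off the post and finish holding it still in the tongs, about 10 cm above the post and clear of the stand. Only the tongs may touch the case, not the fingers, and leave the other things on the bench where they are.

Things in the scene. Friction and masses are not known exactly. Their poses are not given: they have to be found in the camera images.
- stand: Fixed blow-off stand: dark steel plate 8 mm thick (x -45 to 60, y -255 to 45 mm) with a black post and, in a grey bracket, a blue air gun on its side. Origin on the post's axis at the table top. Nozzle and barrel lie along the stand's y, 55 mm above the table, from y = -55 mm (nozzle tip, pointing +y at the post) to -239 mm. Nothing on it is higher than 78 mm.
- gun_grip (a point): Middle of the gun's grip, 30 mm wide in the stand's y, 26 mm high, 55 mm above the table. It sticks out of the barrel along the stand's -x, from x = 0 to -125 mm at y = -205 mm, with a coupling and air hose to -200 mm. The red trigger runs along it on its +y side. Above and below grip and trigger is free space. Axes as the stand.
- post_seat (a point): Centre of the post's shoulder (24 mm across, 48 mm above the table) on which the bobbin case sits; axes as the stand. A stud 13 mm across and 6.5 mm tall stands on it inside the case. Below the shoulder the post is 16 mm thick, its foot 44 mm.
- nozzle_tip (a point): Tip of the steel air nozzle, 9 mm thick, 55 mm from the axis of the post on the stand's -y side.
- squeeze_point (a point): Where to squeeze the gun: midway between the back of the grip (fixed, 21.5 mm to -y) and the front of the trigger when fully home (21.5 mm to +y), along the stand's y. At rest the trigger's front is 34.5 mm to +y. 74 mm from the barrel's axis along the grip, 55 mm above the table; axes as the stand.
- trigger_pad (a point): The front face of the red trigger at the place to squeeze, 60 mm from its hinge; the trigger is 84 mm long, 8 mm thick, 16 mm high. It moves 13 mm here toward the grip (the stand's -y).
- trigger (a joint): Angle of the trigger, rad: 0 at rest, 0.22 fully home against its stop. Sprung: squeezing at trigger_pad takes 4 N to start and 12 N to be fully home; it springs back by itself.
- case: Steel bobbin case, a round cup 28 mm across and 15 mm tall, about 45 g, sitting mouth down on the post, a small latch on top (2 mm high); origin at the centre of its lower rim, z up. Loose; it lifts straight up off the stud (6.5 mm).
- tongs: Long steel spring tongs lying flat, 220 mm long, 16 mm high, about 100 g. Origin midway between the arms at the balance point, on the underside, 100 mm from the hinge: the place to grip. x from the hinge to the jaws, z up, arms spread along y. At rest the arms' outer faces are 56 mm apart at the origin and the jaws have 61 mm between them.
- tongs_jaws (a point): Midpoint between the jaws, 82 mm ahead of the tongs' origin along their x, at half height (8 mm above the underside). The jaws are the flat black rubber ends of the arms, 30 mm long (67 to 97 mm ahead of the origin), 16 mm high. Squeezed at the origin to 46 mm over the arms the jaws are 44 mm apart; at 38 mm, 28 mm apart.
- tongs_left: Sprung arm on the tongs' +y side with its jaw: a strip 3 mm thick, 16 mm high. Origin on the hinge, at the underside; x along its straight part: 0.067 rad outward at rest, 0.023 rad inward when the jaws are 28 mm apart. Pressing it in at the tongs' origin takes 1.2 N per mm (11 N for jaws 28 mm apart); it springs back when let go.
- tongs_right: Sprung arm on the tongs' -y side with its jaw; the mirror image of tongs_left.
- cone_blue: Standing cone of blue thread on a yellow core, 60 mm across the base, 130 mm tall; origin under its base. Leave alone.
- cone_copper: Standing cone of copper-brown thread on a yellow core, 60 mm across the base, 130 mm tall; origin under its base. Leave alone.
- cone_black: Standing cone of black thread on a yellow core, 60 mm across the base, 130 mm tall; origin under its base. Leave alone.
- oiler: Small clear oil bottle with a red cap, 40 mm across, 105 mm tall; origin under its base. Leave alone.
- snips: Thread snips lying flat, orange handles to their -x and steel blades to +x, 115 mm long, 32 mm wide, 10 mm high; origin mid-way, at the underside. Leave alone.
- pin_dish: Round green dish of pins, 100 mm across, 18 mm high; origin under its centre. Leave alone.
- bobbin_box: Grey six-pocket box with wound bobbins, 100 x 140 mm, 24 mm high; origin under its centre. Leave alone.
There are look-alikes about, which are no part of the job. There is more than one size of the tongs; the one meant has the size given above.

How it is judged:
By the outcome, as a careful person would: the job done as asked, in the order asked, and still so for the second after the job is handed in, while the arm keeps its last pose, push and grip.
It also fails if it takes over 58 s, if anything falls off the work surface, if the arm or the gripper's body presses on something with over 40 N, if the wrist force passes 120 N, or if a joint passes its speed limit or range.

## Working session

There is one attempt and no reset: what is moved stays moved. The work goes in short steps, each a Python script; the robot and the scene stay as the last script left them, time stands still between calls to the robot, and variables do not carry over. Pictures are saved under pics/ and viewed, at most 10 in all, crops included, and the job is handed in when it is done.

```bash
mkdir -p pics; cat > h.py <<'E'
import numpy as np, cv2
from rig import manip
from scipy.spatial.transform import Rotation as R
def pose():
    T=np.eye(4);T[:3,:3]=R.from_rotvec(manip.get_ee_rot()).as_matrix();T[:3,3]=manip.get_position();return T
def snap(n,tag):
    T=pose() if n=="wrist" else None
    c=manip.camera(n)
    M=T@np.array(c["mount"]) if n=="wrist" else np.array(c["cam_to_world"])
    c["M"]=M; np.savez(f"pics/{tag}.npz",image=c["image"],M=M,K=[c["fx"],c["fy"],c["cx"],c["cy"],c["k1"]])
    cv2.imwrite(f"pics/{tag}.png",c["image"][:,:,::-1]); return c
def load(tag):
    d=np.load(f"pics/{tag}.npz"); return d["image"],d["M"],d["K"]
def ray(tag,uv):
    _,M,K=load(tag); uv=np.atleast_2d(np.array(uv,float))
    mat=np.array([[K[0],0,K[2]],[0,K[1],K[3]],[0,0,1]])
    p=cv2.undistortPoints(uv[:,None],mat,np.array([K[4],0,0,0,0]))[:,0]
    d=np.c_[p,np.ones(len(p))]@M[:3,:3].T
    return M[:3,3],d
def onz(tag,uv,z):
    o,d=ray(tag,uv); return o+d*((z-o[2])/d[:,2])[:,None]
def proj(tag,P):
    _,M,K=load(tag); P=np.atleast_2d(P).astype(float); q=(P-M[:3,3])@M[:3,:3]
    s=q[:,:2]/q[:,2:]; s=s*(1+K[4]*(s**2).sum(1))[:,None]
    return s*K[:2]+K[2:4]
def down(yaw):  # tool z down, tool y at world angle yaw
    y=np.array([np.cos(yaw),np.sin(yaw),0]);z=np.array([0,0,-1.]);x=np.cross(y,z)
    return R.from_matrix(np.c_[x,y,z]).as_rotvec()
E
python3 - <<'E'
from h import *
for n in("scene","side"): 
    c=snap(n,n); print(n,c["M"].round(3).tolist(),c["fx"],c["k1"])
a=snap("wrist","wrist")["image"]
im=np.hstack([cv2.imread("pics/scene.png"),cv2.imread("pics/side.png")])
print(pose().round(3).tolist(),manip.get_time())
E
```

```text
scene [[0.583, 0.441, -0.682, 1.357], [0.812, -0.326, 0.484, -0.556], [-0.009, -0.836, -0.548, 0.7], [0.0, 0.0, 0.0, 1.0]] 429.2765177039462 0.038397660014213374
side [[-0.972, 0.154, -0.177, 0.798], [0.233, 0.575, -0.784, 1.039], [-0.019, -0.804, -0.595, 0.847], [0.0, 0.0, 0.0, 1.0]] 447.5061374544376 -0.12789659339727105
[[-0.953, 0.304, -0.0, 0.19], [0.304, 0.953, -0.001, 0.595], [0.0, -0.001, -1.0, 0.253], [0.0, 0.0, 0.0, 1.0]] 0.15
```

View pics/scene.png

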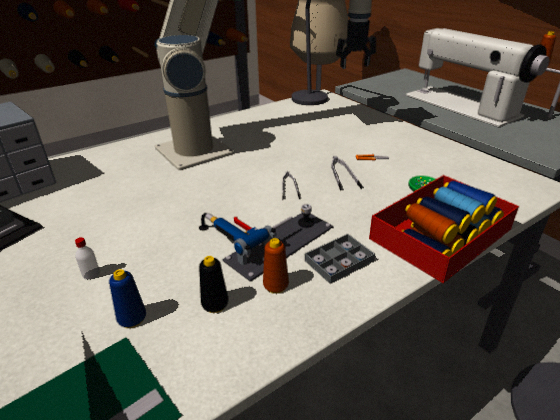

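View pics/side.png

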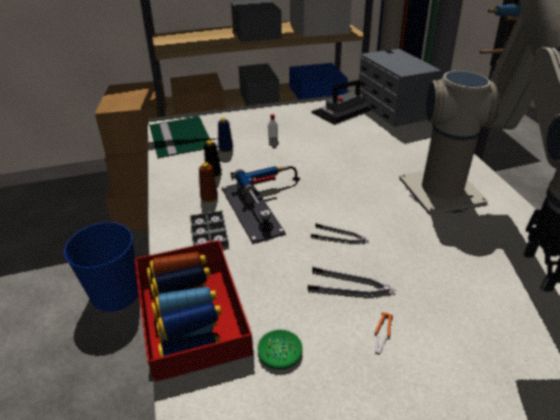

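Scene: two tongs, the small one with its hinge at (290,173) and jaws at (283/298,198), and the large one with its hinge at (337,157) and jaws at (340,188)/(359,187). The stand's post is at (307,212), with the gun grip toward (205,218). In the side view the small tongs run (367,240)→(315,230) and the large ones (392,290)→(312,278). I'll check the lengths next.

```bash
python3 - <<'E'
from h import *
for nm,t,h,j1,j2 in (("smallS","scene",(290,173),(283,198),(298,198)),("bigS","scene",(337,157),(340,188),(359,187)),("small","side",(367,240),(312,227),(311,239)),("big","side",(393,290),(313,271),(309,288))):
    P=onz(t,[h,j1,j2],.014); m=(P[1]+P[2])/2; print(nm,P.round(3).tolist(),"len",np.linalg.norm(m-P[0]).round(3),"spread",np.linalg.norm(P[1]-P[2]).round(3))
# plate corners
print("plate side",onz("side",[(237,183),(224,190),(265,240),(284,233)],.008).round(3).tolist())
print("plate scene",onz("scene",[(231,272),(333,229),(308,212)],.008).round(3).tolist())
print("case scene",onz("scene",[(307,208)],.063).round(3),"side",onz("side",[(265,222)],.063).round(3))
P=np.array([.55,-.05,.45]);
for q in ([.47,.1,.42],[.6,-.05,.4],[.55,.05,.45]):
  for yaw in (np.pi/2,0,-np.pi/2): print(q,yaw,manip.solve_ik(q,down(yaw)))
w=np.load("pics/wrist.npz"); print((np.linalg.inv(pose())@w["M"]).round(3).tolist(),w["K"])
E
```

```text
smallS [[0.363, 0.172, 0.014], [0.474, 0.065, 0.014], [0.5, 0.101, 0.014]] len 0.153 spread 0.045
bigS [[0.369, 0.371, 0.014], [0.532, 0.24, 0.014], [0.562, 0.291, 0.014]] len 0.207 spread 0.059
small [[0.348, 0.183, 0.014], [0.48, 0.089, 0.014], [0.498, 0.138, 0.014]] len 0.158 spread 0.053
big [[0.358, 0.375, 0.014], [0.53, 0.26, 0.014], [0.557, 0.314, 0.014]] len 0.206 spread 0.06
plate side [[0.653, -0.202, 0.008], [0.701, -0.173, 0.008], [0.623, 0.103, 0.008], [0.564, 0.087, 0.008]]
plate scene [[0.659, -0.219, 0.008], [0.673, 0.088, 0.008], [0.569, 0.085, 0.008]]
case scene [[0.615 0.043 0.063]] side [[0.618 0.091 0.063]]
[0.47, 0.1, 0.42] 1.5707963267948966 [ 1.84872504e-01  3.90266324e-02  1.74000565e+00 -4.44089210e-16
  1.36256037e+00 -1.38592382e+00]
[0.47, 0.1, 0.42] 0 [ 1.84872504e-01  3.90266324e-02  1.74000565e+00 -4.44089210e-16
  1.36256037e+00  1.84872504e-01]
[0.47, 0.1, 0.42] -1.5707963267948966 [ 1.84872504e-01  3.90266324e-02  1.74000565e+00 -4.44089210e-16
  1.36256037e+00  1.75566883e+00]
[0.6, -0.05, 0.4] 1.5707963267948966 [-0.10290734  0.25896274  1.5236776
[... 181 characters left out ...]
07963267948966 [-1.02907343e-01  2.58962735e-01  1.52367768e+00 -4.44089210e-16
  1.35895224e+00  1.46788898e+00]
[0.55, 0.05, 0.45] 1.5707963267948966 [ 6.91107119e-02  1.45478070e-01  1.55711619e+00 -4.44089210e-16
  1.43899839e+00 -1.50168561e+00]
[0.55, 0.05, 0.45] 0 [ 6.91107119e-02  1.45478070e-01  1.55711619e+00 -4.44089210e-16
  1.43899839e+00  6.91107119e-02]
[0.55, 0.05, 0.45] -1.5707963267948966 [ 6.91107119e-02  1.45478070e-01  1.55711619e+00 -4.44089210e-16
  1.43899839e+00  1.63990704e+00]
[[-0.0, -0.957, -0.291, 0.074], [1.0, -0.0, -0.0, -0.0], [0.0, -0.291, 0.957, -0.121], [0.0, 0.0, 0.0, 1.0]] [ 3.00838650e+02  3.00838650e+02  2.83385477e+02  2.09918062e+02
 -1.23085270e-02]
```

The large tongs measure about 207 mm from hinge to jaw tips with a 60 mm spread, against 155 mm and about 50 mm for the small pair. So the large ones (scene 337,157 → 350,188) fit the 220 mm size. Now wrist close-ups of both the stand and the tongs.

```bash
python3 - <<'E'
from h import *
manip.move_to([.46,.32,.22],down(np.pi/2)); snap("wrist","wt")
manip.move_to([.54,-.03,.26],down(np.pi/2)); snap("wrist","ws")
print(manip.get_time())
for t in("wt","ws"):
    cv2.imwrite(f"pics/{t}2.png",cv2.resize(cv2.imread(f"pics/{t}.png"),None,fx=1.4,fy=1.4,interpolation=cv2.INTER_CUBIC))
E
```

```text
3.0417
```

View pics/wt2.png

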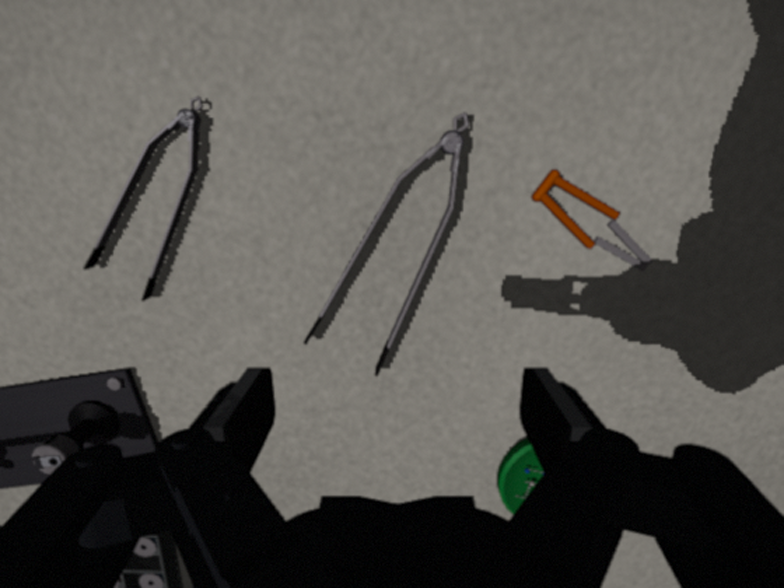

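View pics/ws2.png

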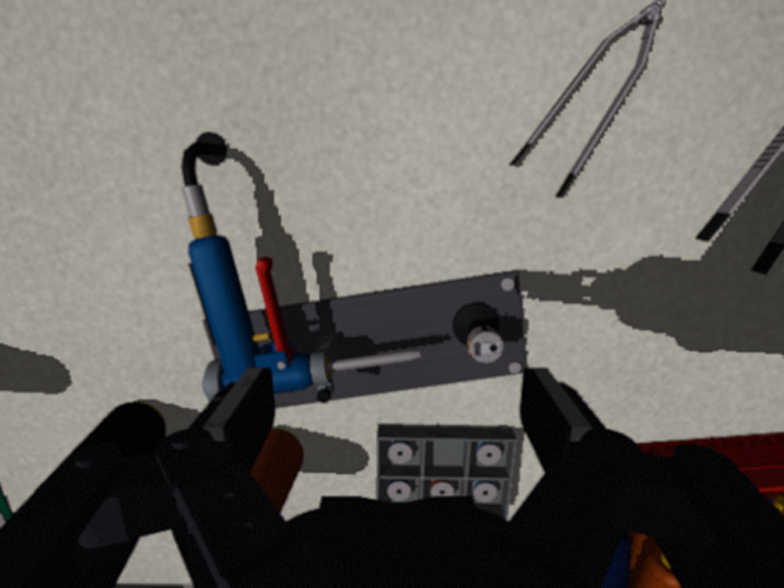

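Tongs view (1.4× zoom): the large tongs have their hinge at (452,142) and jaw tips at (313,338)/(380,370). The small look-alike is at (186,117) → (92,262)/(150,295). Stand view: case top at (486,346), nozzle from (335,365) to tip (420,355), grip axis from (208,240) to (236,360), and red trigger from (264,262) to (284,352).

```bash
cat > meas.py <<'E'
from h import *
s=1.4
case=onz("ws",[np.array([486,346])/s],.063)[0]
tip,nb=onz("ws",np.array([[420,355],[335,364]])/s,.055)
gl=onz("ws",np.array([[190,250],[228,243],[218,345],[250,335]])/s,.055)
ga,gb=(gl[0]+gl[1])/2,(gl[2]+gl[3])/2
ang=lambda v:np.degrees(np.arctan2(v[1],v[0]))
pc=onz("ws",np.array([[516,271],[320,298],[281,405],[524,375]])/s,.008)
img=load("ws")[0].astype(int); m=((img[:,:,0]>90)&(img[:,:,1]<45)&(img[:,:,2]<50)).astype(np.uint8); m[:170]=0;m[280:]=0;m[:,:170]=0;m[:,230:]=0
tp=cv2.findNonZero(m)[:,0]
if __name__=="__main__":
    print("case",case,"tip",tip,"dist",np.linalg.norm((case-tip)[:2]))
    print("yaw from nozzle",ang(tip-nb)-90,"case-tip",ang(case-tip)-90,"grip",ang(gb-ga),"edges",ang(pc[0]-pc[1])-90,ang(pc[3]-pc[2])-90)
    r=(cv2.fitLine(tp,cv2.DIST_L2,0,.01,.01)).ravel(); print("trig",len(tp),tp.min(0),tp.max(0))
    for yaw in np.radians([ang(case-nb)-90, ang(pc[0]-pc[1])-90]):
        Ry=np.array([[np.cos(yaw),-np.sin(yaw)],[np.sin(yaw),np.cos(yaw)]])
        loc=lambda P:((np.atleast_2d(P)[:,:2]-case[:2])@Ry*1e3).round(1).tolist()
        print(np.degrees(yaw),"tip",loc(tip),"grip edges",loc(gl),"corners",loc(pc))
        q=onz("ws",tp,.063); l=np.array(loc(q)); print("trig loc",l.min(0),l.max(0))
        k=abs(l[:,0]+74)<4; print("trig at x=-74: y",l[k,1].min(),l[k,1].max())
    # tongs
    h,a,b=onz("wt",np.array([[452,142],[313,338],[380,370]])/s,.014); m_=(a+b)/2
    print("tongs hinge",h,"tips",a,b,"len",np.linalg.norm(m_-h),"spread",np.linalg.norm(a-b),"ang",ang(m_-h))
    sp=proj("wt",case); print("case in wt",sp*s)
E
python3 meas.py
```

```text
case [0.60736631 0.0440161  0.063     ] tip [ 0.6191961 -0.0095276  0.055    ] dist 0.054834943220271305
yaw from nozzle 6.6471232404046106 case-tip 12.458623870420354 grip 7.730528512919457 edges 8.176303662634893 7.920001214065792
trig 287 [183 186] [201 250]
9.143393013370599 tip [[3.2, -54.7]] grip edges [[-114.7, -220.4], [-115.3, -189.2], [-32.8, -221.3], [-37.3, -192.3]] corners [[-43.5, 42.9], [-46.6, -138.9], [57.9, -201.6], [63.1, 42.6]]
trig loc [ -99.4 -170.7] [ -23.5 -162.1]
trig at x=-74: y -169.6 -165.5
8.176303662634893 tip [[4.1, -54.7]] grip edges [[-111.0, -222.3], [-112.1, -191.2], [-29.1, -221.8], [-34.1, -192.9]] corners [[-44.2, 42.2], [-44.2, -139.6], [61.3, -200.6], [62.4, 43.7]]
trig loc [ -96.6 -171.6] [ -20.6 -163.7]
trig at x=-74: y -170.9 -166.8
tongs hinge [0.36906639 0.36102795 0.014     ] tips [0.52409835 0.25025725 0.014     ] [0.55381063 0.30613805 0.014     ] len 0.18900482576418334 spread 0.06328889547313941 ang -25.991917272547525
case in wt [[ 48.18054934 459.02176194]]
```

Stand yaw is about 8.0° and the measurements agree to about 2 mm. Squeezing the trigger in stages while watching forces.

```bash
cat >> h.py <<'E'
YAW=np.radians(8.0); ORG=np.array([.6074,.0440])
def S(x,y,z):
    c,s=np.cos(YAW),np.sin(YAW); return [ORG[0]+c*x-s*y,ORG[1]+s*x+c*y,z]
def fl(): # force in stand axes
    f=np.array(manip.get_contact_force()); c,s=np.cos(YAW),np.sin(YAW); return np.round([c*f[0]+s*f[1],-s*f[0]+c*f[1],f[2]],1)
E
python3 - <<'E'
from h import *
o=down(YAW+np.pi/2)
manip.move_to(S(-74,-200,0.16) if 0 else S(-.074,-.200,.16),o)
manip.command_gripper(.085,25)
manip.servo_line(S(-.074,-.200,.057),o,.12); print("f",fl(),manip.get_time())
for w in (.058,.052,.047,.044):
    manip.command_gripper(w,25); print(w,manip.get_width(),manip.get_grip_force(),fl(),manip.get_time())
E
```

```text
f [ 0.1 -0.1  0.6] 4.9833
0.058 0.05784445263244928 4.005617878865451 [-0.1  7.7  6.3] 5.375
0.052 0.05202141961247738 4.930143957026303 [ 0.4 11.2  8.2] 5.6083
0.047 0.04690516662367952 5.681683793663979 [-0.5 11.5  8.7] 5.8333
0.044 0.043919423051951866 9.604994840919971 [-1.9  7.6 10.1] 6.05
```

```bash
python3 - <<'E'
from h import *
manip.command_gripper(.038,40); manip.hold(.4); print(manip.get_width(),manip.get_grip_force(),fl())
snap("wrist","sq")
img=cv2.imread("pics/sq.png"); cv2.imwrite("pics/sq2.png",cv2.resize(img,None,fx=1.4,fy=1.4))
print(manip.get_time())
E
```

```text
0.04231569331772156 37.837193459272385 [-3.5  4.3 12.2]
6.7167
```

View pics/sq2.png

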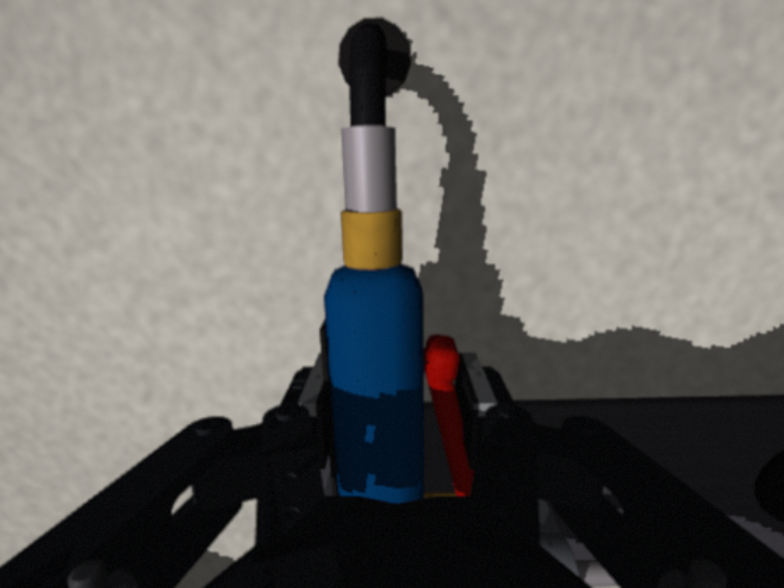

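The trigger is fully home: red lever at (445,370) squeezed against the grip, fingers stalled at 42.3 mm. Release, then look closely at the large tongs.

```bash
python3 - <<'E'
from h import *
manip.command_gripper(.085,25); print(fl())
manip.servo_line(S(-.074,-.200,.16),None,.2)
a=np.radians(-26); u=np.array([np.cos(a),np.sin(a)])
p=np.array([.455,.319])+.10*u
manip.move_to([*p,.13],down(a+np.pi/2)); snap("wrist","w3"); print(manip.get_time())
cv2.imwrite("pics/w32.png",cv2.resize(cv2.imread("pics/w3.png"),None,fx=1.4,fy=1.4))
E
```

```text
[ 0.2 -0.1 -0.3]
9.5417
```

View pics/w32.png

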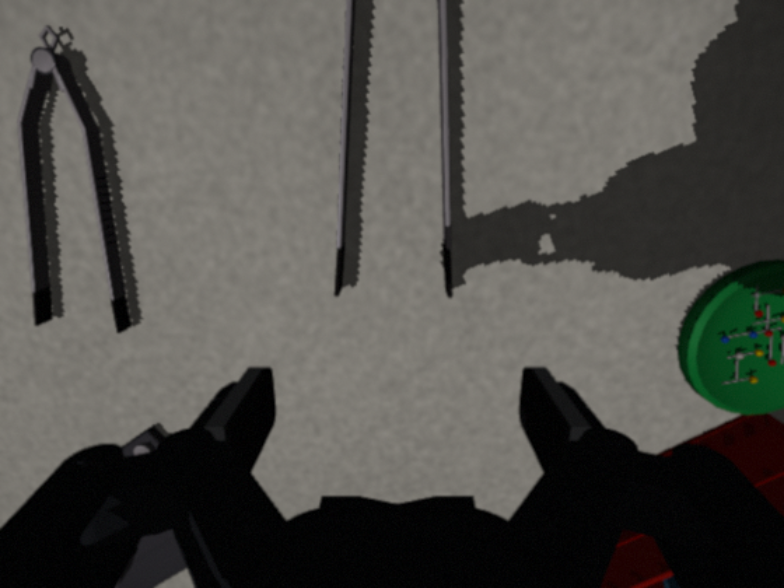

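Large tongs: jaw tips at (339,288)/(449,288), arms at (352,20)/(442,20) and nearly parallel with the gripper's axis. The small ones at left don't fit.

```bash
python3 - <<'E'
from h import *
P=onz("w3",np.array([[339,288],[449,288],[342,248],[446,245],[351,20],[442,20]])/1.4,.016)[:,:2]
print(P.round(4).tolist()); l=P[0]-P[4]; r=P[1]-P[5]
b=l/np.linalg.norm(l)+r/np.linalg.norm(r); a=np.arctan2(b[1],b[0]); print("ang",np.degrees(a))
u=b/np.linalg.norm(b); t=(P[0]+P[1])/2; print("tip mid",t,"spread",np.linalg.norm(P[0]-P[1]),"jawlen",(P[0]-P[2])@u,(P[1]-P[3])@u,"perp tip diff",(P[0]-P[1])@u)
org=t-.097*u; print("org",org, "spread arms at",(P[4]-t)@u,np.linalg.norm(P[4]-P[5]))
v=np.array([-u[1],u[0]]); print("mid offsets",(( P[4]+P[5])/2-org)@v)
np.save("org.npy",[*org,a])
E
```

```text
[[0.5247, 0.2468], [0.5527, 0.3041], [0.5048, 0.2595], [0.529, 0.3128], [0.4072, 0.3166], [0.4267, 0.3566]]
ang -26.66859385739916
tip mid [0.53871346 0.27545582] spread 0.06379422368637369 jawlen 0.023502074176837272 0.02515007572758951 perp tip diff 0.000693417645577624
org [0.45203256 0.31899225] spread arms at -0.13599489454821617 0.04443372360018079
mid offsets 7.848188621087733e-06
```

```bash
python3 - <<'E'
from h import *
x,y,a=np.load("org.npy"); u=np.array([np.cos(a),np.sin(a)]); p=np.array([x,y])+.002*u; o=down(a+np.pi/2)
manip.move_to([*p,.10],o); manip.servo_line([*p,.021],o,.12); print(fl())
for w in (.060,.052,.046):
    manip.command_gripper(w,25); print(w,manip.get_width(),manip.get_grip_force(),fl())
manip.servo_line([*p,.12],o,.12); print(fl(),manip.get_width(),manip.get_grip_force())
snap("wrist","w4");snap("scene","s4");snap("side","d4"); print(manip.get_time())
a=cv2.imread("pics/w4.png"); b=cv2.imread("pics/d4.png")[180:340,230:460]; b=cv2.resize(b,(560,390),interpolation=cv2.INTER_CUBIC)
c=np.vstack([cv2.resize(a[:300],(560,300)),b[:300]]); cv2.imwrite("pics/v4.png",c)
E
```

```text
[ 0.5  0.5 -0.2]
0.06 0.05991488790613077 0.0 [ 0.1 -0.7  0.3]
0.052 0.05183725822326761 4.6844135394349 [-0.3  0.5  5.9]
0.046 0.04588688376190287 8.957853466272354 [-0.4  0.   8.4]
[-0.1 -0.4 -0.8] 0.04584827937079867 5.918456465005875
12.8333
```

View pics/v4.png

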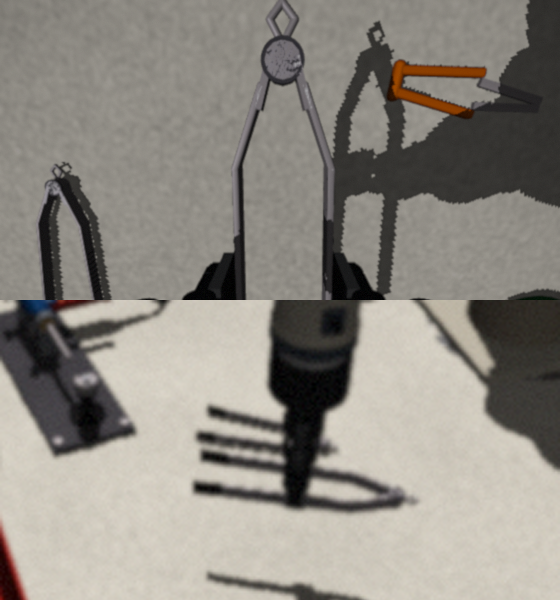

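Tongs held: hinge at (282,60) in the wrist part, jaws at crop (194,487)/(201,456) in the side part, about level. Check the held geometry, move to hover over the case, and look.

```bash
python3 - <<'E'
from h import *
x,y,a=np.load("org.npy")
u=np.array([np.cos(a),np.sin(a)]);p=np.array([x,y])+.002*u
h=onz("w4",[[282,60]],.117)[0][:2]-p; print("hinge along",h@u,"perp",h@np.array([-u[1],u[0]]))
print("side tips z.115",[( (q[:2]-p)@u, (q[:2]-p)@np.array([-u[1],u[0]])) for q in onz("d4",[(309.7,256.7),(312.5,244)],.113)])
o=down(YAW+np.pi/2)
t=S(-.082,0,.16); manip.move_to(t,o); manip.servo_line(S(-.082,0,.105),o,.1)
print(pose()[:3,3],manip.get_width(),fl()); snap("scene","s5");snap("side","d5"); print(manip.get_time())
c1=proj("s5",[S(0,0,.06)])[0];c2=proj("d5",[S(0,0,.06)])[0]; print(c1,c2)
out=[]
for t,c in(("s5",c1),("d5",c2)):
    i=cv2.imread(f"pics/{t}.png"); x0,y0=int(c[0])-40,int(c[1])-50; print(t,x0,y0); out.append(cv2.resize(i[y0:y0+80,x0:x0+80],(400,400),interpolation=cv2.INTER_CUBIC))
cv2.imwrite("pics/v5.png",np.hstack(out))
E
```

```text
hinge along -0.09521777840472911 perp -0.001152064782628056
side tips z.115 [(np.float64(0.09653912084852989), np.float64(0.034158114358453)), (np.float64(0.09751332657647156), np.float64(-0.011426322326252356))]
[0.5264145  0.03286004 0.10510167] 0.04632261920387258 [-0.3 -0.7 -0.6]
14.775
[305.35551496 207.49334902] [265.33670729 212.25803114]
s5 265 157
d5 225 162
```

View pics/v5.png

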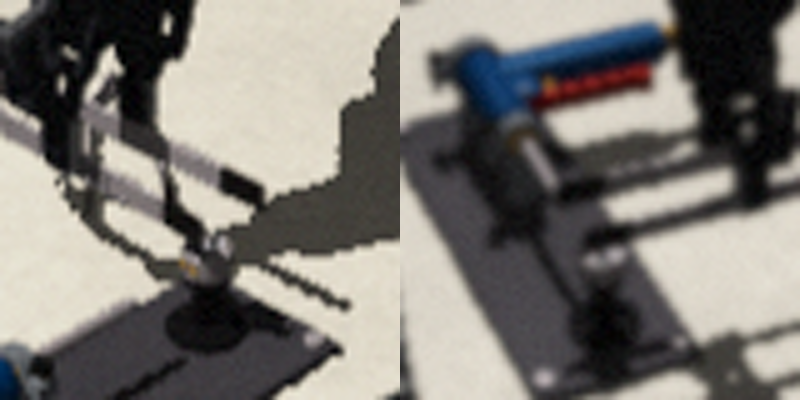

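Hover view: scene crop, jaw tips at (265,195) and (200,238) with the case at (207,262). Side crop, tips at (160,190)/(190,237) with the case at (203,258). Triangulate both, relative to each other.

```bash
python3 - <<'E'
from h import *
def tri(a,b):
    o1,d1=ray("s5",a);o2,d2=ray("d5",b);d1=d1[0]/np.linalg.norm(d1);d2=d2[0]/np.linalg.norm(d2)
    t=np.linalg.lstsq(np.c_[d1,-d2],o2-o1,rcond=None)[0];p,q=o1+t[0]*d1,o2+t[1]*d2;return (p+q)/2,np.linalg.norm(p-q)
def L(P):
    c,s=np.cos(YAW),np.sin(YAW);d=P[:2]-ORG;return np.round([1e3*(c*d[0]+s*d[1]),1e3*(-s*d[0]+c*d[1]),1e3*P[2]],1)
s=lambda x,y:(265+x/5,157+y/5)
d=lambda x,y:(225+x/5,162+y/5)
for n,a,b in(("+y tip",s(265,195),d(190,237)),("-y tip",s(203,236),d(158,190)),("case top",s(207,245),d(203,251))):
    P,e=tri(a,b);print(n,L(P),"gap",round(e*1e3,1))
# predicted
for n,P in(("+y tip",S(.015,.0235,.092)),("-y tip",S(.015,-.0235,.092)),("case top",S(0,0,.063)),("plate corner",S(.06,.045,.008)),("plate c2",S(-.045,.045,.008))):
    a=proj("s5",P)[0];b=proj("d5",P)[0];print(n,"scene crop",((a-[265,157])*5).round(),"side crop",((b-[225,162])*5).round())
E
```

```text
+y tip [17.2 27.8 93.4] gap 3.6
-y tip [ 18.9 -22.   91.7] gap 5.0
case top [ 0.4  3.7 63.1] gap 0.3
+y tip scene crop [254. 196.] side crop [189. 236.]
-y tip scene crop [192. 230.] side crop [161. 190.]
case top scene crop [202. 248.] side crop [202. 247.]
plate corner scene crop [337. 343.] side crop [133. 394.]
plate c2 scene crop [198. 266.] side crop [305. 348.]
```

Jaws are centred on the case in y, about 2.5 mm too far in x, and at the expected height. Descend, close, check the force.

```bash
python3 - <<'E'
from h import *
o=down(YAW+np.pi/2)
manip.servo_line(S(-.0845,0,.105),o,.05)
manip.servo_line(S(-.0845,0,.0690),o,.06); print(fl())
for w in (.042,.040,.038,.036):
    manip.command_gripper(w,30); print(w,manip.get_width(),manip.get_grip_force(),fl())
manip.hold(.2); print(manip.get_time())
snap("scene","s6");snap("side","d6")
out=[cv2.resize(cv2.imread(f"pics/{t}.png")[y:y+80,x:x+80],(400,400),interpolation=cv2.INTER_CUBIC) for t,x,y in(("s6",265,157),("d6",225,162))]
cv2.imwrite("pics/v6.png",np.hstack(out))
E
```

```text
[ 0.2  0.3 -0.4]
0.042 0.04233689009171105 8.741749227046967 [-0.1  0.1 -1. ]
0.04 0.03986614788916592 10.674789100885391 [-0.4  0.5 -1.3]
0.038 0.038446495619567075 12.222085297107697 [ 0.4 -0.5 -0.5]
0.036 0.03678845941254957 30.07548987865448 [ 0.3 -0.1 -1.1]
16.8417
```

View pics/v6.png

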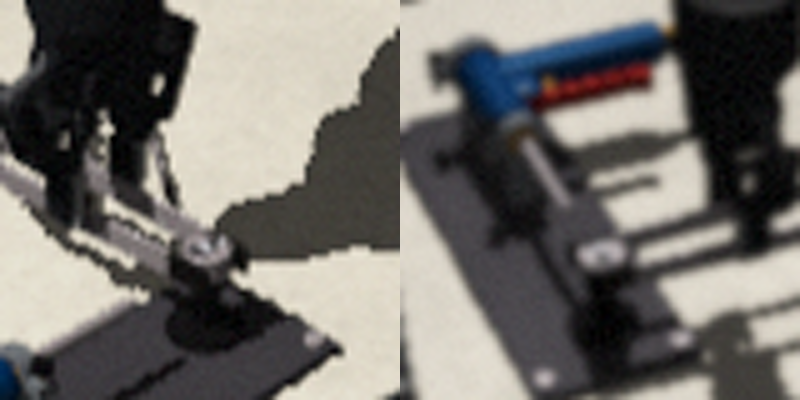

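The jaws now straddle the case (scene crop (205,250), side crop (603,255)), firmly clamped. Lift 10 cm.

```bash
python3 - <<'E'
from h import *
o=down(YAW+np.pi/2)
manip.command_gripper(.034,38)
manip.servo_line(S(-.0845,0,.085),o,.04); print(fl(),manip.get_width())
manip.servo_line(S(-.0845,0,.169),o,.08); manip.hold(1.0)
print(fl(),manip.get_width(),manip.get_grip_force(),manip.get_position(),manip.get_time())
snap("scene","s7");snap("side","d7")
out=[cv2.resize(cv2.imread(f"pics/{t}.png")[y:y+100,x:x+100],(400,400),interpolation=cv2.INTER_CUBIC) for t,x,y in(("s7",255,127),("d7",215,132))]
cv2.imwrite("pics/v7.png",np.hstack(out))
E
```

```text
[ 0.3  0.2 -1.1] 0.03654080167931392
[-0.4  0.3 -1.2] 0.03648618496746025 38.837966322898865 [0.52374925 0.03224358 0.16902804] 19.9083
```

View pics/v7.png

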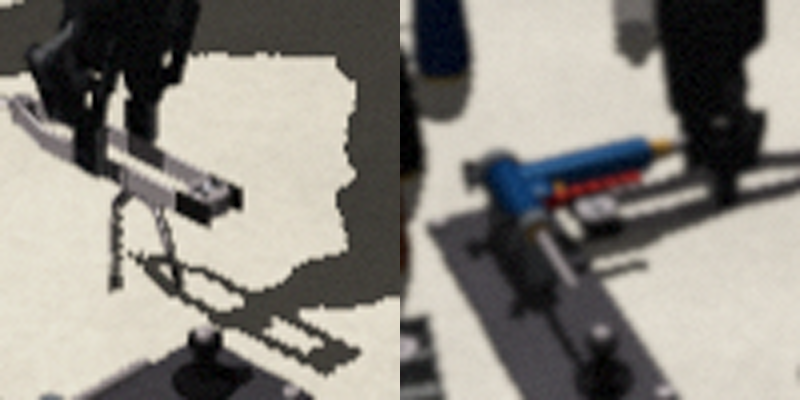

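The case is held between the jaws (scene crop (207,188), side crop (598,212)) with the stud bare below at (205,338). It is held level and still, 10 cm up.

```bash
python3 -c "
from rig import manip
print(manip.sign_off())"
```

```text
the job is handed in; nothing more can be done
None
```

The trigger was squeezed home and sprang back, then the long tongs lifted the bobbin case off the post; the job was handed in at about 20 s with the case held still in their jaws, 10 cm above the post.

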